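# Release the length stop and hold it at the set marker

## Robot

A 6-joint arm with a two-finger parallel gripper is mounted at the origin on the work surface. World frame = base frame: x ahead of the robot, y to its left, z up, the work surface at z = 0. Lengths are in mm, angles in rad, forces in N, time in s.
With the tool pointing down it reaches from about 300 to 775 mm from the base axis. Payload 14.6 kg.
Tool frame: the origin (TCP) lies midway between the tips of the shut fingers; the grasp point (between the pads) lies grasp_offset behind it (grasp_offset is the distance from the TCP to the grasp point, in mm); z points along the fingers, y is the line along which they close (so a half turn about z gives the same grasp; the last joint's range is limited). The gripper opens to 94 mm and grips with 3 to 60 N. Pads are 16 mm wide; open, the fingers measure 119 mm over their backs; the gripper's body (75 mm by 177 mm) begins 78 mm behind the grasp point.
Start: joints at [1.249, 0.3, 1.521, -0, 1.321, -0.067], TCP at [138.626, 532.233, 205.446] pointing down, gripper open.
Joint ranges: [-3.03, 3.03], [-0.79, 2.21], [0.23, 2.52], [-1.04, 4.18], [0, 3.07], [-2.55, 2.55]. Speed limits (rad/s): [2.22, 2.22, 2.57, 3.14, 3.14, 3.14].

## Interface

Orientations are given as [roll, pitch, yaw] about the fixed x, y, z axes, in that order (R = Rz(yaw) Ry(pitch) Rx(roll)).
In Python, from cell import * gives the robot as it stands. The module is installed in compiled form; this text tells all that it offers.
- The arm moves only by the shell command python3 -m jog 'ROWS' [FORCE]. ROWS is JSON, a list of rows, each a list of 3 entries, a list of its own where there are three numbers: the finger opening in mm, from 0 to 94, then the shift along the tool's x, y, z in units of 50 mm (1.0 is 50 mm), then the turn about the tool's z in units of 180 degrees (1.0 is 180 degrees). In form: [[fingers, [dx, dy, dz], twist], ...]. A call has 1 to 20 rows; each row shifts and turns the commanded pose from where the row before left it, along the tool's axes as they then stand; what a row does not reach is not made up. A row lasts 1/10 s, in which the tool goes at most 50 mm and 8.59 degrees, less where a joint would pass 70% of its speed; a pose out of reach is approached as far as the arm can. A call with a number of a shift or a turn outside -1 to 1 is refused whole. A call with a gripper value outside its range is refused whole. The fingers move at their own pace and stop on an object; FORCE is the grip in N (left out, the last holds). Time passes only in rows, so rows that do not move let the fingers close. It gives the time, the measured TCP pose, the force, the opening and the grip force at its end, in the units of the state.
- read_state(): the state, without advancing time (a new reading comes with each control period).
- camera(name): name is "side" or "top" or "wrist"; returns the picture (384x512x3 uint8, red, green, blue); there is no depth.
- calibration(name): a dict with "mtx" (3x3 intrinsics, pixels), "cam_to_world" (4x4, takes a point from camera to world coordinates); the wrist camera has in their place "hand_eye" (4x4, takes a point from camera to tool coordinates, whose origin is the TCP and whose axes are the flange's). Camera axes: x right, y down, z forward; pixel columns grow to the right and rows downward; lengths in mm; the calibration is good to about 2 mm. A picture is of the moment at which its call begins: read the wrist's pose just before it. calibration takes no time and is no camera call.
- sign_off(): hands the job in; it is judged then, once.
Trained networks look in the newest picture that a camera, given by its name, has taken for a name from the list of things; names that differ only in an ending like _2 or _b are one class to them, and where a whole thing is asked for, a point or a joint stands for the part that bears it (a point fixed in the world has none). Each returns a list of dicts, best first, with "conf" (0 to 1); they miss things now and then, are a little off and sometimes report something else, mostly with a low value. They report only what shows in the picture. A call takes as long as a camera call.
- regions_of(camera, query): "pixels" (384x512 bool, what is visible of it) and "rect" ([centre column, centre row, width, height] in pixels, round what is visible of it).
The state is a dict: "clock": time; "joints": joint angles; "qd": joint speeds; "effort": joint torques, N m; "eef_pos": TCP position; "eef_rot": TCP orientation; "wrist_force": force on the tool from outside, world axes, zero at the start; "moment": the same for the moment, N m; "finger_gap": finger opening in mm; "finger_force": force on a finger pad.
Only numpy, scipy, OpenCV 4.12 (cv2) and the standard library are available. Lean on these libraries where they do the work, as an engineer would, in place of code of your own. Each camera call takes 0.05 s, during which the arm holds its last target. There are 200 camera calls.

## Task

Before foam blocks are cut to length, the gauge's telescoping stop arm must be set: push its lock button fully in to release the arm, then take the upright pull tab and draw the sprung arm out until its pointer lines up with the needle of the marker rider on the scale. Finish while still holding the arm there, since it springs back when let go. Leave the marker rider and the other things on the bench where they are.

Things in the scene. Friction and masses are not known exactly. Their poses are not given: they have to be found in the camera images.
- gauge: Length-stop gauge fixed to the bench: dark base plate 160 x 385 mm, grey tube housing (54 mm wide, top at 62 mm), white-faced scale bar on the +x side (top at 44 mm, ticks every 10 mm, each fifth longer). Origin on the bench under the tube's axis; y: the way the arm telescopes out, z up. Housing y -131..25 mm; plate y -140..245; scale bar x 38..72, y 32..238 mm.
- stop_arm: Telescoping arm: steel bar 22 mm square sliding out of the housing along gauge y, bar top at 48 mm, with an upright pull tab. Origin = gauge origin when fully in, so its offset along gauge y is the extension (0 to 120 mm). Locked fully in at the start; once released a spring pulls it in with 4.5 N (in) to 7.5 N (100 mm out), and it runs back if let go.
- pull_tab (a point): Centre of the upper edge of the aluminium pull tab, 103 mm above the bench. A flat upright plate 14 mm thick along gauge y, 36 mm wide along gauge x, rising 55 mm above the bar; with the arm in it stands 68 mm clear of the housing. Axes as the gauge's.
- pointer (a point): Tip of the arm's pointer, a thin dark needle fixed at the foot of the tab, in line with the tab's middle, 4 mm wide, reaching 47 mm to the gauge's +x, over the scale's white face, 47 mm above the bench.
- button_top (a point): Centre of the top face of the lock button, a black round button 26 mm across on top of the housing, 76 mm above the bench when out (50 mm behind the gauge's origin along its y).
- lock_button (a joint): Travel of the lock button in m: 0 out (arm locked), 0.008 fully in (arm free; it frees beyond about 0.0055). It moves straight down, takes about 4 to 5 N, and stays in when let go.
- marker (a point): Needle tip of the marker rider, a steel saddle on the scale bar (20 mm long along gauge y, top at 60 mm). Needle 4 mm wide, pointing to gauge -x, 47 mm above the bench; axes as the gauge's. At the start 35 to 95 mm farther out along gauge y than the pointer; it can be knocked along, so keep off. The two needles meet tip to tip with a 4 mm gap when lined up.
- foam_block: Bystander: white rigid foam block standing on end, 50 x 50 x 130 mm, origin under its centre.
- bottle: Bystander: glass bottle, 66 mm across, 200 mm tall, origin under its centre.
- screwdriver: Bystander: screwdriver lying on the bench.
- foam_slab: Bystander: white rigid foam slab, 120 x 60 x 30 mm, origin under its centre.

How it is judged (in metres and radians):
On the way, in this order (a step that is already met when the one before it is completed fails the run):
1. the lock button is pushed in (beyond 6 mm) with the arm still fully in (value of joint lock_button above 0.006 m and y of stop_arm in the frame of gauge below 0.005 m), for 0.1 s.
2. the arm is being drawn out: 20 mm or more, by the fingers (y of stop_arm in the frame of gauge above 0.02 m and contact force between the fingers and stop_arm above 1.5 N), for 0.1 s.
At the end, for the whole second after the job is handed in: The fingers hold the arm at rest (slower than 10 mm/s, finger force on it above 1.5 N) with its pointer within 4 mm of the marker needle along the scale, the lock button is in (beyond 5.5 mm), the marker has shifted by less than 5 mm and no bystander by more than 30 mm (y of pointer in the frame of marker between -0.004 and 0.004 m and contact force between the fingers and stop_arm above 1.5 N and linear speed of stop_arm below 0.01 m/s and value of joint lock_button above 0.0055 m and distance of marker from where it was at the start of the episode below 0.005 m and distance of each of foam_block, bottle, screwdriver, foam_slab from where it was at the start of the episode below 0.03 m); the arm keeps its last pose, push and grip.
It fails at once if the marker rider is shifted by more than 5 mm (distance of marker from where it was at the start of the episode above 0.005 m).
It fails at once if a bystander is shifted by more than 30 mm (distance of any of foam_block, bottle, screwdriver, foam_slab from where it was at the start of the episode above 0.03 m).
It also fails if it takes over 38 s, if anything falls off the work surface, if the arm or the gripper's body presses on something with over 40 N, if the wrist force passes 120 N, or if a joint passes its speed limit or range.

## Working session

There is one attempt and no reset: what is moved stays moved. The work goes in short steps, Python scripts to look and compute and a shell command to move; the robot and the scene stay as the last step left them, time stands still between calls to the robot, and variables do not carry over. Pictures are saved under pics/ and viewed, at most 10 in all, crops included, and the job is handed in when it is done.

```bash
mkdir -p pics
python3 - <<'E'
from cell import *
import cv2,numpy as np
np.set_printoptions(precision=3,suppress=True)
for n in("top","side"):
    im=camera(n); cv2.imwrite(f"pics/{n}0.png",cv2.cvtColor(im,cv2.COLOR_RGB2BGR))
    c=calibration(n); print(n,c["mtx"],c["cam_to_world"])
    for q in("gauge","pull_tab","pointer","lock_button","marker","stop_arm"):
        r=regions_of(n,q); print(q,[(round(d["conf"],2),np.round(d["rect"],1)) for d in r[:2]])
print(read_state())
print(calibration("wrist"))
E
```

```text
top [[389.166   0.    267.464]
 [  0.    389.166 189.833]
 [  0.      0.      1.   ]] [[   0.008   -0.989    0.145  321.459]
 [  -1.      -0.006    0.018  -25.684]
 [  -0.017   -0.145   -0.989 1231.761]
 [   0.       0.       0.       1.   ]]
gauge [(0.87, array([311.6, 170.3, 122.6,  49.2]))]
pull_tab [(0.75, array([303.8, 166.1,  28.6,  17.7]))]
pointer []
lock_button []
marker []
stop_arm [(0.71, array([307.1, 167.4,  25.6,  14.5]))]
side [[455.752   0.    253.012]
 [  0.    455.752 195.739]
 [  0.      0.      1.   ]] [[  -0.948   -0.215    0.235   99.431]
 [  -0.318    0.628   -0.71  1182.6  ]
 [   0.005   -0.748   -0.664 1249.913]
 [   0.       0.       0.       1.   ]]
gauge [(0.82, array([243.4, 197.5,  65.9,  77.4])), (0.67, array([300.4, 155.2,  31.3,  12.3]))]
pull_tab [(0.56, array([244.6, 193.2,  19.1,  16.1]))]
pointer [(0.73, array([246.3, 193.5,  15.3,  19. ]))]
lock_button []
marker []
stop_arm [(0.54, array([248. , 195.2,  15.2,  19.6]))]
{'clock': 0.7, 'joints': array([ 1.249,  0.3  ,  1.521, -0.   ,  1.321, -0.067]), 'qd': array([ 0.   ,  0.001, -0.001, -0.001,  0.001,  0.001]), 'effort': array([  0.003, -53.157, -35.289,   0.071,   0.021,  -0.   ]), 'eef_pos': array([138.621, 532.232, 205.449]), 'eef_rot': array([-3.142,  0.   ,  2.887]), 'wrist_force': array([-0.609,  0.247, -0.166]), 'moment': array([-0.033,  0.056,  0.042]), 'finger_force': 0.0, 'finger_gap': 94.22488727908434}
{'mtx': array([[330.273,   0.   , 257.369],
       [  0.   , 330.273, 186.457],
       [  0.   ,   0.   ,   1.   ]]), 'hand_eye': array([[   0.001,   -0.965,   -0.263,   77.323],
       [   1.   ,    0.001,   -0.001,    0.297],
       [   0.001,   -0.263,    0.965, -179.844],
       [   0.   ,    0.   ,    0.   ,    1.   ]])}
```

Run:
```python
import cv2,numpy as np
a=cv2.imread("pics/top0.png")[130:215,225:395]; b=cv2.imread("pics/side0.png")[120:270,170:340]
a=cv2.resize(a,None,fx=4.5,fy=4.5,interpolation=cv2.INTER_CUBIC)
cv2.imwrite("pics/topc.png",a)
```

```text
(no output)
```

View pics/topc.png

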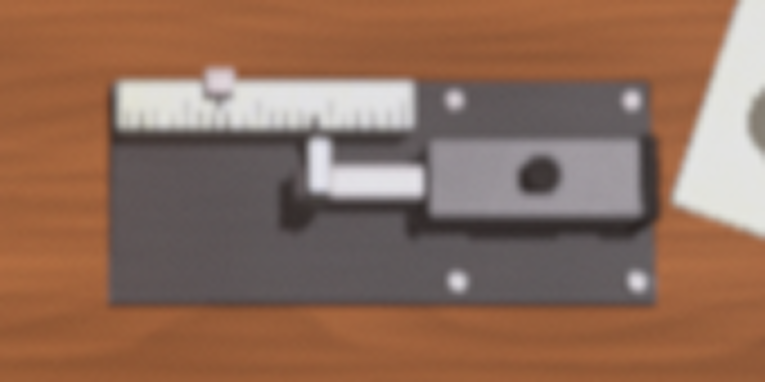

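View pics/side0.png

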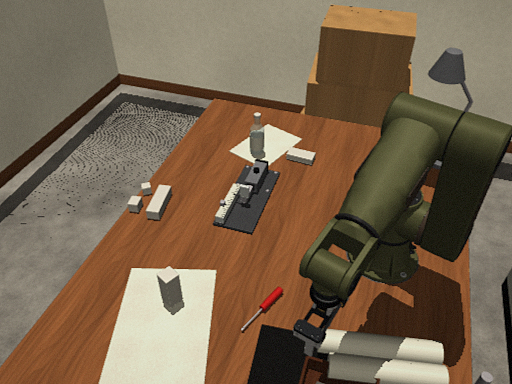

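The gauge lies nearly along the world axes: the arm points to world +y (left in the top picture) and the scale is on +x. In the full top picture the button is at about (344.8, 168.9), the tab at (296, 163) and the marker needle at (273.5, 153). The bottle stands to the right of the gauge, on the paper.

```bash
cat > h.py <<'E'
import numpy as np
def ray(K,T,px,z):
    d=T[:3,:3]@np.linalg.solve(K,[px[0],px[1],1.]); o=T[:3,3]
    return o+d*(z-o[2])/d[2]
E
python3 - <<'E'
from cell import *
from h import *
import cell
np.set_printoptions(precision=1,suppress=True)
print([n for n in dir(cell) if n[0]!='_'], globals().get('grasp_offset'))
c=calibration("top");K,T=c["mtx"],c["cam_to_world"]
f=lambda x,y:(x/4.5+225-.4,y/4.5+130-.4)
for n,p,z in [("plate-130,245?",(110,304),6),("plate -x,-y",(655,304),6),("plate +x+y",(113,80),6),("button",(539,175),76),("tabtop",(319,142),103),("marker needle",(219,104),47),("pointer",(316,122),47),("housing y25 -27",(428,216),62),("housing y25 +27",(428,139),62)]:
    print(n,ray(K,T,f(*p),z))
camera("top");b=regions_of("top","bottle")
for d in b[:2]: print(d["conf"],d["rect"],ray(K,T,d["rect"][:2],100))
E
```

```text
['Unreachable', 'calibration', 'camera', 'grasp_offset', 'read_state', 'regions_of', 'sign_off'] 18.8
plate-130,245? [476.7  54.9   6. ]
plate -x,-y [ 479.  -328.2    6. ]
plate +x+y [639.1  55.2   6. ]
button [ 556.7 -236.2   76. ]
tabtop [572.6 -87.5 103. ]
marker needle [611.7 -21.3  47. ]
pointer [599.2 -88.5  47. ]
housing y25 -27 [ 530.9 -163.3   62. ]
housing y25 +27 [ 584.2 -163.9   62. ]
0.85 [419.5, 144.2, 40.3, 34.0] [ 626.4 -455.7  100. ]
```

```bash
python3 -m jog '[[0,[0,0,0],-0.04],[0,[0,0,0],-0.041],[0,[-0.2,-0.4,0],0],[0,[-0.42,-0.77,0],0],[0,[-0.42,-0.77,0],0],[0,[-0.42,-0.77,0],0],[0,[-0.42,-0.77,0],0],[0,[-0.42,-0.77,0],0],[0,[-0.42,-0.77,0],0],[0,[-0.42,-0.77,0],0],[0,[-0.42,-0.77,0],0],[0,[-0.42,-0.77,0],0],[0,[-0.42,-0.77,0],0],[0,[-0.42,-0.77,0],0],[0,[-0.42,-0.77,0],0],[0,[-0.42,-0.77,0],0],[0,[-0.42,-0.77,0],0],[0,[-0.42,-0.77,0],0],[0,[-0.42,-0.77,0],0],[0,[0,0,0],0]]'
```

```text
clock: 2.8
eef_pos: [485.6, -107.4, 204.9]
eef_rot: [-3.141, -0.0, 3.138]
wrist_force: [0.5, 0.7, 0.5]
finger_gap: 0.5
finger_force: 0.0
```

```bash
python3 -m jog '[[0,[-0.36,-0.64,0],0],[0,[-0.36,-0.64,0.2],0],[0,[-0.36,-0.64,0.4],0],[0,[-0.36,-0.64,0.5],0],[0,[0,0,0.2],0],[0,[0,0,0],0],[0,[0,0,0],0]]'
python3 - <<'E'
from cell import *
from h import *
import cv2
np.set_printoptions(precision=1,suppress=True)
s=read_state(); im=camera("wrist"); cv2.imwrite("pics/w1.png",cv2.cvtColor(im,cv2.COLOR_RGB2BGR))
from scipy.spatial.transform import Rotation as Ro
P=np.eye(4);P[:3,:3]=Ro.from_euler("xyz",s["eef_rot"]).as_matrix();P[:3,3]=s["eef_pos"]
c=calibration("wrist");T=P@c["hand_eye"];np.save("T1.npy",T)
print(s["eef_pos"])
for q,z in(("button_top",76),("pull_tab",103),("pointer",47),("marker",47)):
    for d in regions_of("wrist",q)[:1]: print(q,round(d["conf"],2),np.array(d["rect"]),ray(c["mtx"],T,d["rect"][:2],z))
E
```

```text
clock: 3.5
eef_pos: [556.4, -230.9, 141.4]
eef_rot: [-3.141, 0.001, -3.141]
wrist_force: [0.3, 0.4, 1.1]
finger_gap: 0.5
finger_force: 0.0
[ 556.4 -230.9  141.4]
button_top 0.96 [247.3 198.4  34.3  38.5] [ 555.8 -238.5   76. ]
pull_tab 0.57 [404.6 204.7 135.5  70.5] [ 551.7 -128.3  103. ]
pointer 0.84 [404.6 204.2 141.4  76.6] [ 569.9 -102.1   47. ]
marker 0.64 [487.2 260.   37.4  33. ] [623.5 -20.2  47. ]
```

View pics/w1.png

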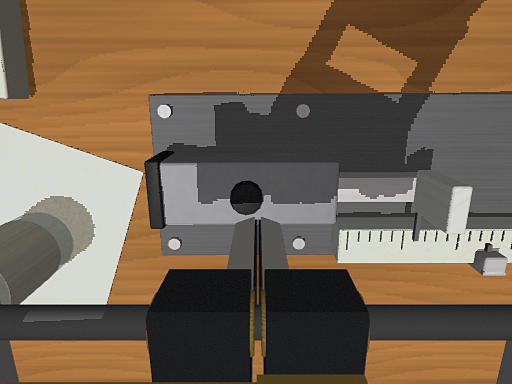

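The wrist picture shows the button at (247, 198), the fingertips at (258, 220), the tab at about (445, 200) and the marker rider at (488, 260). The button is about 7 mm further toward -y than the tool. I'll shift and press.

```bash
python3 -m jog '[[0,[0,-0.14,0.3],0],[0,[0,0,0.5],0],[0,[0,0,0.4],0],[0,[0,0,0.06],0],[0,[0,0,0.06],0],[0,[0,0,0.06],0],[0,[0,0,0.04],0],[0,[0,0,0.03],0],[0,[0,0,0.02],0],[0,[0,0,0],0],[0,[0,0,0],0]]' 30
```

```text
clock: 4.85
eef_pos: [556.5, -239.2, 68.2]
eef_rot: [-3.141, 0.001, 3.141]
wrist_force: [-6.5, 0.6, 12.2]
finger_gap: 0.5
finger_force: 5.9
```

```bash
python3 -m jog '[[0,[0,0,0.03],0],[0,[0,0,0],0],[0,[0,0,-0.3],0],[0,[0,0,-0.8],0],[50,[0,0.3,-0.7],0],[50,[0,0.8,0],0],[50,[0,0.9,0],0],[50,[0,0.8,0],0],[50,[0,0.2,0],0],[50,[0,0,0],0],[50,[0,0,0],0]]' 30
python3 - <<'E'
from cell import *
from h import *
import cv2
np.set_printoptions(precision=1,suppress=True)
s=read_state(); im=camera("wrist"); cv2.imwrite("pics/w2.png",cv2.cvtColor(im,cv2.COLOR_RGB2BGR))
from scipy.spatial.transform import Rotation as Ro
P=np.eye(4);P[:3,:3]=Ro.from_euler("xyz",s["eef_rot"]).as_matrix();P[:3,3]=s["eef_pos"]
c=calibration("wrist");T=P@c["hand_eye"];np.save("T2.npy",T)
print(s["eef_pos"])
for q,z in(("button_top",72),("pull_tab",103),("pointer",47),("marker",47)):
    for d in regions_of("wrist",q)[:1]: print(q,round(d["conf"],2),np.array(d["rect"]),ray(c["mtx"],T,d["rect"][:2],z))
E
```

```text
clock: 5.95
eef_pos: [556.6, -89.8, 155.6]
eef_rot: [-3.141, 0.0, 3.141]
wrist_force: [-0.4, 0.4, 0.0]
finger_gap: 49.3
finger_force: 0.0
[556.6 -89.8 155.6]
button_top 0.69 [225.7 198.1 104.2  69.1] [ 561.4 -116.    72. ]
pull_tab 0.83 [224.8 199.6  96.5  67.2] [ 552.9 -113.5  103. ]
pointer 0.66 [226.2 200.2 100.6  72.5] [ 571.2 -118.1   47. ]
```

View pics/w2.png

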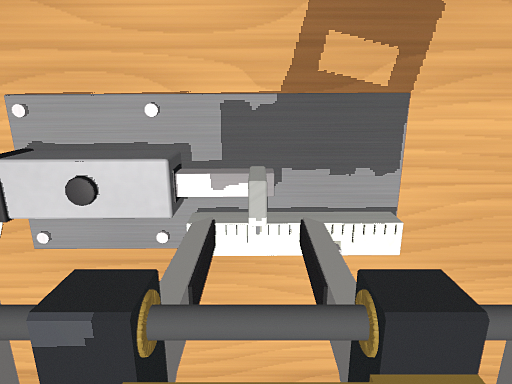

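The tab at (258, 195) sits midway between the open fingers, and its pointer is over the scale. I'll descend and grip.

```bash
python3 -m jog '[[50,[0,0,0.4],0],[50,[0,0,0.5],0],[50,[0,0,0.5],0],[50,[0,0,0.3],0],[50,[0,0,0.1],0],[0,[0,0,0],0],[0,[0,0,0],0],[0,[0,0,0],0],[0,[0,0,0],0],[0,[0,0,0],0]]' 30
python3 -m jog '[[0,[0,0.06,0],0],[0,[0,0.1,0],0],[0,[0,0.16,0],0],[0,[0,0.2,0],0],[0,[0,0.2,0],0],[0,[0,0.16,0],0],[0,[0,0.08,0],0],[0,[0,0,0],0],[0,[0,0,0],0]]'
python3 - <<'E'
from cell import *
import cv2
for n in("wrist","top","side"):
    im=camera(n); cv2.imwrite(f"pics/{n}3.png",cv2.cvtColor(im,cv2.COLOR_RGB2BGR))
E
```

```text
clock: 7.2
eef_pos: [556.6, -89.1, 65.9]
eef_rot: [-3.141, 0.001, 3.141]
wrist_force: [-0.3, -4.3, 1.8]
finger_gap: 13.8
finger_force: 30.1
clock: 8.1
eef_pos: [556.5, -41.3, 65.9]
eef_rot: [-3.141, 0.0, 3.142]
wrist_force: [-2.3, -5.6, 2.6]
finger_gap: 13.8
finger_force: 30.0
```

View pics/wrist3.png

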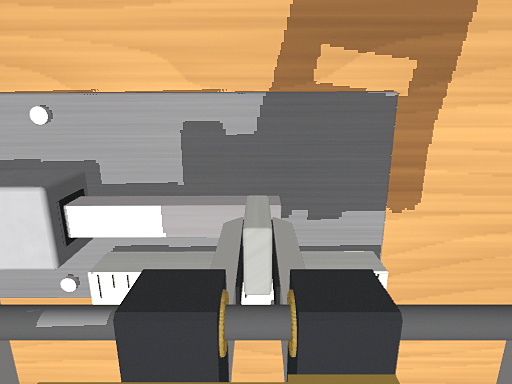

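The arm follows and is about 48 mm out, but the gripper hides the marker in the wrist view. I'll check the fixed cameras.

Run:
```python
import cv2,numpy as np
f=lambda im:cv2.resize(im,(400,300),interpolation=cv2.INTER_CUBIC)
t0=cv2.imread("pics/top0.png")[139:184,245:305];t3=cv2.imread("pics/top3.png")[139:184,245:305]
s0=cv2.imread("pics/side0.png")[173:218,210:270];s3=cv2.imread("pics/side3.png")[173:218,210:270]
cv2.imwrite("pics/quad.png",np.vstack([np.hstack([f(t0),f(t3)]),np.hstack([f(s0),f(s3)])]))
```

```text
(no output)
```

View pics/quad.png

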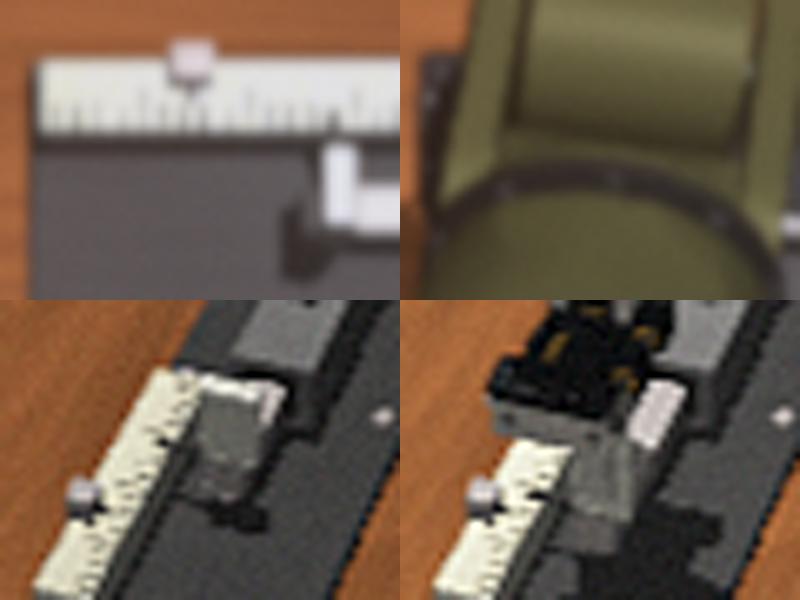

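The side camera (bottom row) shows both needles. In the crop the pointer tip was at (160, 140) and is now at about (133, 194); the marker tip is at about (105, 213). I'll turn these into positions along the gauge.

Run:
```python
from cell import *
from h import *
np.set_printoptions(precision=1,suppress=True)
c=calibration("side");t=calibration("top")
f=lambda x,y,ox,oy:((x+.5)/6.667+ox-.5,(y+.5)/6.667+oy-.5)
for n,p in(("ptr0",(160,140)),("ptr3",(133,194)),("mk",(105,213))):print("side",n,ray(c["mtx"],c["cam_to_world"],f(*p,210,173),47))
for n,p in(("ptr0",(333,122)),("mk",(191,95))):print("top",n,ray(t["mtx"],t["cam_to_world"],f(*p,245,139),47))
T=np.load("T1.npy")
import cv2
a=cv2.imread("pics/w1.png")[215:285,412:512]; a=cv2.resize(a,None,fx=6,fy=6,interpolation=cv2.INTER_CUBIC)
b=cv2.imread("pics/side3.png")[185:215,215:245];b=cv2.resize(b,None,fx=6,fy=6,interpolation=cv2.INTER_CUBIC)
a[-180:,:180]=b
cv2.imwrite("pics/w1c.png",a)
```

```text
side ptr0 [603.2 -92.2  47. ]
side ptr3 [601.5 -42.   47. ]
side mk [611.1 -21.3  47. ]
top ptr0 [598.7 -87.6  47. ]
top mk [611.3 -21.2  47. ]
```

View pics/w1c.png

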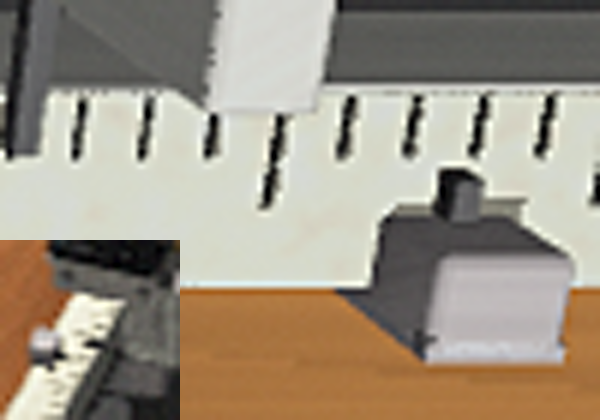

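In the sharper crop of the first wrist picture the pointer tip is at (25, 155) and the marker needle tip at (457, 177), both in one view.

Run:
```python
from cell import *
from h import *
np.set_printoptions(precision=1,suppress=True)
K=calibration("wrist")["mtx"];T=np.load("T1.npy")
for p in((25,155),(457,177),(268,205),(77,157),(146,157),(478,157),(543,157)):print(p,ray(K,T,((p[0]+.5)/6+411.5,(p[1]+.5)/6+214.5),47 if p in((25,155),(457,177)) else 44))
```

```text
(25, 155) [604.2 -88.   47. ]
(457, 177) [607.7 -22.6  47. ]
(268, 205) [613.8 -48.3  44. ]
(77, 157) [605.9 -78.5  44. ]
(146, 157) [605.8 -68.1  44. ]
(478, 157) [605.8 -17.8  44. ]
(543, 157) [605.7  -7.9  44. ]
```

Needles were about 65–66 mm apart at the start, so about 17.5–18.5 mm remain. I'll draw out 17.5 mm and check in the side view.

```bash
python3 -m jog '[[0,[0,0.05,0],0],[0,[0,0.1,0],0],[0,[0,0.1,0],0],[0,[0,0.07,0],0],[0,[0,0.03,0],0],[0,[0,0,0],0],[0,[0,0,0],0],[0,[0,0,0],0]]'
python3 - <<'E'
from cell import *
import cv2
im=camera("side"); cv2.imwrite("pics/side4.png",cv2.cvtColor(im,cv2.COLOR_RGB2BGR))
a=cv2.imread("pics/side4.png")[180:220,210:260]
cv2.imwrite("pics/side4c.png",cv2.resize(a,None,fx=14,fy=14,interpolation=cv2.INTER_CUBIC))
E
```

```text
clock: 9.05
eef_pos: [556.5, -24.0, 65.9]
eef_rot: [-3.141, 0.0, 3.141]
wrist_force: [-1.7, -5.4, 3.8]
finger_gap: 13.7
finger_force: 30.0
```

View pics/side4c.png

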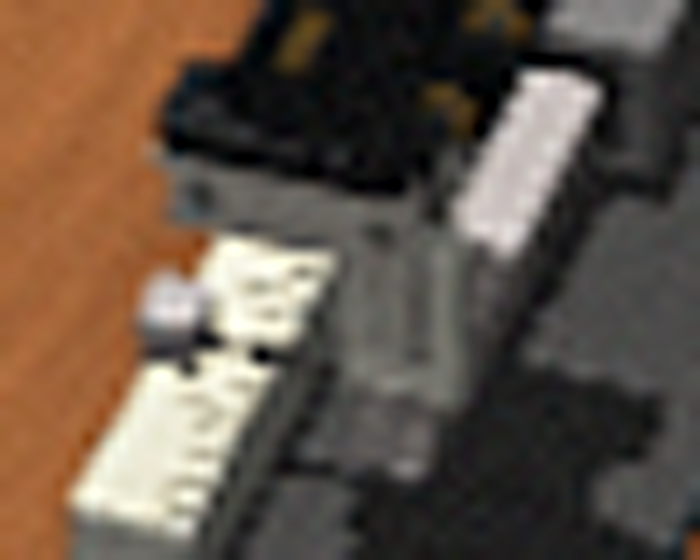

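The pointer tip is at (262, 353) and the marker needle at about (215, 343). That matches the gauge x direction in this view (about 0.23 px up per px left), so they are lined up. I'll nudge 0.5 mm toward the mean of the estimates, let it settle and hand in.

```bash
python3 -m jog '[[0,[0,0.01,0],0],[0,[0,0,0],0],[0,[0,0,0],0],[0,[0,0,0],0]]' && python3 -c "
from cell import *
print(sign_off())"
```

```text
clock: 9.5
eef_pos: [556.5, -23.6, 65.9]
eef_rot: [-3.14, 0.0, 3.141]
wrist_force: [-1.8, -6.9, 2.5]
finger_gap: 13.5
finger_force: 30.0
the job is handed in; nothing more can be done
None
```

The lock button is pushed in and the arm is drawn out about 65.5 mm, held at 30 N with its pointer lined up with the marker needle to about 1–2 mm by the camera estimates; I handed the job in at 9.5 s, and sign-off returned no verdict.

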